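# Shut and seat the loose taper cock of the sprayer feed

### The job

Two lockable taper cocks stand on the shelf: one is already shut, the other has its key standing up open and proud of its taper. On that one, swing the swivel catch aside from behind the sliding bolt, draw the bolt back out from under the key's head, then press the key down home into its taper and, pressing, turn it clockwise until its fin lies across the pipe in line with the index rib, so that it stays down and shut when you let go. Leave the shut cock and the sprayer, brush stand, pad plate and jar as they are.

Things in the scene. Friction and masses are not known exactly. Their poses are not given: they have to be found in the camera images.
- cock: The open cock: aluminium foot 210 x 76 x 12 mm fixed to the shelf. Origin at the level of its underside; x axis along the foot from the catch end (-125 mm) to the key end (+85 mm), y left, z up. An aluminium block 50 mm wide, top z 50 mm, x -125 to 12 mm, carries the bolt between guides (x -50 to 5 mm, y +/-17 mm, top z 60 mm).
- cock_housing (a point): Centre of the top of the open cock's round brass housing (60 mm across, top z 50 mm of the cock, on the key's axis, cock x 45 mm, y 0). Brass pipe stubs stick out of it along cock +y and -y to 44 mm from the axis. An index rib 4 mm thick, top z 54 mm, stands on its cock +x side.
- cock_fin (a point): Centre of the grip fin of the open key, on the key's axis (cock x 45 mm, y 0; z 84 mm while proud, less as it is pressed). Plain steel bar 12 mm thick (this point's x axis), 46 mm long (y axis), 32 mm tall (16 mm up and down from here), on a round head 48 mm across, 6 mm thick. Fingertips may rest on the head while pressing.
- cock_key (a joint): Turn of the open key about the vertical, rad, growing clockwise from above. 0: fin along the pipe (cock y); 1.571: fin across the pipe, along cock x, in line with the index rib (shut). Starts 0.25 to 0.55; stops at 0 and 1.85. A return spring (0.03 N m when shut) turns it back unless the key sits tight in its taper; turning it pressed takes 0.1 to 0.3 N m.
- cock_plug (a joint): How far the open key is pressed down into its taper, m: 0 proud (head's underside 12 mm above the housing), 0.012 right down. It stays where left. Pressing takes 8 N at first, beyond 4 mm growing to about 18 N at 12 mm; less than about 7 mm down, the taper does not grip enough to hold the turn. With the bolt in it goes down only 3 mm.
- cock_post (a point): Centre of the open cock's bolt post: an upright steel post, 16 mm across, 41 mm tall (from z 59 to 100 mm of the cock), on the flat bolt (24 x 7 mm) whose tongue lies between the key's head and the housing. At the start the post stands at cock x -40 mm, y 0.
- cock_bolt (a joint): Travel of the open cock's bolt, m: 0 fully in, under the key's head, 0.036 fully back; it slides along the cock's -x axis, away from the key, against about 2 N. Clear of the head from 0.016. While the catch stands behind it, it moves no more than about 4 mm.
- cock_pin (a point): Centre of the open cock's catch pin: an upright round steel pin, 12 mm across, 40 mm tall (from z 60 to 100 mm of the cock), on the swivel catch, 30 mm from its pivot. The catch is a flat arm 12 mm wide, 53 mm long from the pivot, 8 mm thick, lying along the block with its end against the bolt's end.
- cock_pivot (a point): Vertical pivot axis of the open cock's catch, at cock x -105 mm, y 0, z 56 mm; the pivot boss is 20 mm across, top z 62 mm.
- cock_catch (a joint): Swing of the open cock's catch, rad: 0 points at the bolt (cock +x) and blocks it; grows anticlockwise from above, towards the cock's +y side, stop at 1.4. It clears the bolt from about 0.8 and stays where it is left (friction 0.05 N m).
- mate: The other, already shut cock, of the same make, shape and axes as the open one: its key is down, fin along its x axis, bolt back, catch aside. To be left alone.
- mate_key (a joint): Turn of the shut cock's key, as for the other; it starts at 1.571.
- mate_plug (a joint): Depth of the shut cock's key; it starts at 0.010.
- mate_bolt (a joint): Travel of the shut cock's bolt; it starts at 0.033.
- mate_catch (a joint): Swing of the shut cock's catch; it starts at 1.1 to 1.3.
- sprayer: Bystander: blue plastic sprayer with two heads, 110 mm across, 240 mm tall. Origin at the centre of its underside.
- brush_stand: Bystander: clear acrylic stand 66 x 150 x 78 mm with three upright brushes, 150 mm tall in all. Origin at the centre of its underside, long side along its y axis.
- pad_plate: Bystander: round aluminium pad plate, 100 mm across, 18 mm tall with its boss. Origin at the centre of its underside.
- wax_jar: Bystander: jar 72 mm across, 90 mm tall. Origin at the centre of its underside.

How it is judged:
By the outcome, as a careful person would: the job done as asked, in the order asked, and still so for the second after the job is handed in, with the robot touching nothing.
It also fails if it takes over 58 s, if anything falls off the work surface, if the arm or the gripper's body presses on something with over 40 N, if the wrist force passes 120 N, or if a joint passes its speed limit or range.

### The arm

A 6-joint arm with a two-finger parallel gripper is mounted at the origin on the work surface. World frame = base frame: x ahead of the robot, y to its left, z up, the work surface at z = 0. Lengths are in m, angles in rad, forces in N, time in s.
With the tool pointing down it reaches from about 0.3 to 0.775 m from the base axis. Payload 14.6 kg.
Tool frame: the origin (TCP) lies on the centre line of the jaws, within the pads' length; the fingertips stand ctrl.tcp_to_tips ahead of it and the grasp point (between the pads) lies 2 mm behind it (ctrl.tcp_to_tips is the distance from the TCP to the fingertips, in m); z points along the fingers, y is the line along which they close (so a half turn about z gives the same grasp; the last joint's range is limited). The gripper opens to 94 mm and grips with 3 to 60 N. Pads are 16 mm wide; open, the fingers measure 119 mm over their backs; the gripper's body (75 mm by 177 mm) begins 78 mm behind the grasp point.
Start: joints at [-0.067, 0.3, 1.521, -0, 1.321, -0.067], TCP at [0.55, -0, 0.222] pointing down, gripper open.
Joint ranges: [-3.03, 3.03], [-0.79, 2.21], [0.23, 2.52], [-1.04, 4.18], [0, 3.07], [-2.55, 2.55]. Speed limits (rad/s): [2.22, 2.22, 2.57, 3.14, 3.14, 3.14].

### API

Orientations are given as [roll, pitch, yaw] about the fixed x, y, z axes, in that order (R = Rz(yaw) Ry(pitch) Rx(roll)).
In Python, from station import telemetry, viewer, hand_in, ctrl gives the robot as it stands.
- The arm moves only by the tool step_arm, never from a script. Its argument "plan" is a list of rows, each an object of numbers: "dx", "dy", "dz": the shift along the tool's x, y, z scaled (see below); "rx", "ry", "rz": the turn, a rotation vector about the tool's x, y, z scaled (see below); "claw": the closure, from 0 (fully open) to 1 (shut). In form: [{"dx": .., "dy": .., "dz": .., "rx": .., "ry": .., "rz": .., "claw": ..}, ...]. A call has 1 to 10 rows; each row shifts and turns the commanded pose from where the row before left it, along the tool's axes as they then stand; what a row does not reach is not made up. The controller multiplies each number of a shift by 0.1 m and each number of a turn by 90 degrees. A row lasts 1/10 s, in which the tool goes at most 50 mm and 8.59 degrees, less where a joint would pass 70% of its speed; a pose out of reach is approached as far as the arm can. A call with a number of a shift or a turn outside -1 to 1 is refused whole. A call with a gripper value outside its range is refused whole. The fingers move at their own pace and stop on an object; "grip_force" is the grip in N (left out, the last holds). Time passes only in rows, so rows that do not move let the fingers close. It gives the time, the measured TCP pose, the force, the opening and the grip force at its end, in the units of the state.
- telemetry.get_obs(): the state, without advancing time (a new reading comes with each control period).
- viewer.camera(name): name is "scene" or "side" or "wrist"; returns a dict with "img" (420x560x3 uint8, red, green, blue), "z_map" (420x560 float32, m along the optical axis (not along the pixel's ray), 0 where there is no reading), "fx", "fy", "cx", "cy" (pixels), "R" (3x3) and "t" (3): a world point X has camera coordinates R X + t; the wrist camera has in their place "tool_from_camera" (4x4, takes a point from camera to tool coordinates, whose origin is the TCP and whose axes are the flange's). Camera axes: x right, y down, z forward; pixel columns grow to the right and rows downward; lengths in m; the calibration is good to about 2 mm. A picture is of the moment at which its call begins: read the wrist's pose just before it.
- hand_in(): hands the job in; it is judged then, once.
Trained networks look in a picture, given as the dict that the camera call returned (one of the last four; its "shot" number tells which), for a name from the list of things; names that differ only in an ending like _2 or _b are one class to them, and where a whole thing is asked for, a point or a joint stands for the part that bears it (a point fixed in the world has none). Each returns a list of dicts, best first, with "score" (0 to 1); they miss things now and then, are a little off and sometimes report something else, mostly with a low value. They report only what shows in the picture. A call takes as long as a camera call.
- viewer.recognise(target, picture): "rect" ([left, top, right, bottom] in pixels, round what is visible of it).
The state is a dict: "time_s": time; "qpos": joint angles; "joint_vel": joint speeds; "tau": joint torques, N m; "ee_pos": TCP position; "eef_rot": TCP orientation; "force": force on the tool from outside, world axes, zero at the start; "moment": the same for the moment, N m; "grip_width": finger opening in m; "grip_force": force on a finger pad.
Only numpy, scipy, OpenCV 4.12 (cv2) and the standard library are available. Lean on these libraries where they do the work, as an engineer would, in place of code of your own. Each camera call takes 0.05 s, during which the arm holds its last target. There are 200 camera calls.

## Working session

There is one attempt and no reset: what is moved stays moved. The work goes in short steps, Python scripts to look and compute and a tool call to move; the robot and the scene stay as the last step left them, time stands still between calls to the robot, and variables do not carry over. Pictures are saved under pics/ and viewed, at most 10 in all, crops included, and the job is handed in when it is done.

Besides the shell and the picture viewer there is one more tool, called after ">>>" by a JSON object that holds its "api" and its "payload", one argument or row to a line. step_arm: Moves the arm, as the interface text tells. Shifts and turns lie within -1 to 1; 1 stands for 0.1 m of shift or 90 degrees of turn. Its arguments: {"type":"object","properties":{"plan":{"type":"array"},"grip_force":{"type":"number"}},"required":["plan"]}

```bash
mkdir -p pics; ls
cat > h.py <<'E'
import numpy as np, cv2
from station import telemetry, viewer, ctrl
from scipy.spatial.transform import Rotation as Ro
def cloud(p, o=None):
    z=p["z_map"]; v,u=np.mgrid[:z.shape[0],:z.shape[1]]
    c=np.stack([(u-p["cx"])/p["fx"]*z,(v-p["cy"])/p["fy"]*z,z],-1)
    if "R" in p: w=(c-p["t"])@np.array(p["R"])
    else:
        T=np.array(p["tool_from_camera"]); R=Ro.from_euler("xyz",o["eef_rot"]).as_matrix()
        w=(c@T[:3,:3].T+T[:3,3])@R.T+o["ee_pos"]
    w[z==0]=np.nan
    return w
E
python3 - <<'E'
from h import *
o=telemetry.get_obs(); print(o, ctrl.tcp_to_tips)
ims=[]
for n in ["scene","side","wrist"]:
    p=viewer.camera(n); cv2.imwrite(f"pics/{n}0.png",p["img"][:,:,::-1]); w=cloud(p,o)
    np.save(f"{n}0.npy",w); ims.append(p["img"])
    for t in ["cock","mate","cock_fin","cock_post","cock_pin","cock_housing"]:
        for r in viewer.recognise(t,p)[:3]:
            l,a,b,c=map(int,r["rect"]); q=w[a:c+1,l:b+1].reshape(-1,3)
            print(n,t,round(r["score"],2),[l,a,b,c],np.round(np.nanmedian(q,0),3))
cv2.imwrite("pics/all0.png",cv2.resize(np.hstack(ims[:2]),(800,300))[:,:,::-1])
E
```

```text
pics
{'time_s': 0.0, 'qpos': array([-6.66167399e-02,  3.00509749e-01,  1.52159261e+00, -3.19791308e-06,
        1.32068551e+00, -6.65853571e-02]), 'joint_vel': array([-0.00089884, -0.00086012,  0.00029289, -0.00142304,  0.0010692 ,
        0.00362205]), 'tau': array([-1.53750298e-03, -5.31805658e+01, -3.52735734e+01,  7.07558286e-02,
        2.43994006e-02, -4.79655944e-05]), 'ee_pos': array([5.49755484e-01, 3.38504579e-06, 2.21860239e-01]), 'eef_rot': array([-3.14039988e+00, -7.64342430e-05,  1.57076569e+00]), 'force': array([ 0.09637752, -0.02371295,  0.63676847]), 'moment': array([-0.04006358,  0.00391203, -0.01859802]), 'grip_force': 0.0, 'grip_width': 0.09403084917012183} 0.017
scene cock 0.56 [211, 176, 249, 237] [ 0.526 -0.12   0.012]
scene mate 0.68 [316, 176, 347, 238] [0.524 0.185 0.015]
scene mate 0.28 [331, 176, 348, 190] [0.443 0.228 0.052]
scene cock_fin 0.57 [215, 197, 229, 213] [ 0.573 -0.139  0.074]
scene cock_fin 0.42 [392, 136, 443, 224] [0.529 0.45  0.06 ]
scene cock_pin 0.24 [218, 200, 230, 214] [ 0.578 -0.133  0.073]
scene cock_housing 0.6 [207, 175, 246, 233] [
[... 365 characters left out ...]
.141  0.066]
side cock_post 0.6 [272, 246, 298, 259] [ 0.526 -0.131  0.058]
side cock_post 0.33 [243, 235, 317, 279] [ 0.512 -0.134  0.013]
side cock_pin 0.44 [248, 245, 266, 261] [ 0.451 -0.099  0.049]
side cock_housing 0.62 [242, 235, 317, 281] [ 0.509 -0.135  0.011]
wrist cock 0.59 [170, 250, 331, 363] [ 0.538 -0.092  0.049]
wrist mate 0.87 [129, 0, 360, 49] [0.519 0.158 0.012]
wrist mate 0.57 [281, 300, 307, 365] [0.556 0.023 0.317]
wrist cock_fin 0.73 [279, 342, 303, 363] [ 0.562 -0.147  0.099]
wrist cock_post 0.75 [203, 293, 240, 307] [ 0.5   -0.106  0.06 ]
wrist cock_pin 0.5 [172, 296, 196, 303] [ 0.453 -0.112  0.055]
wrist cock_housing 0.85 [168, 252, 330, 366] [ 0.537 -0.094  0.049]
```

View pics/all0.png

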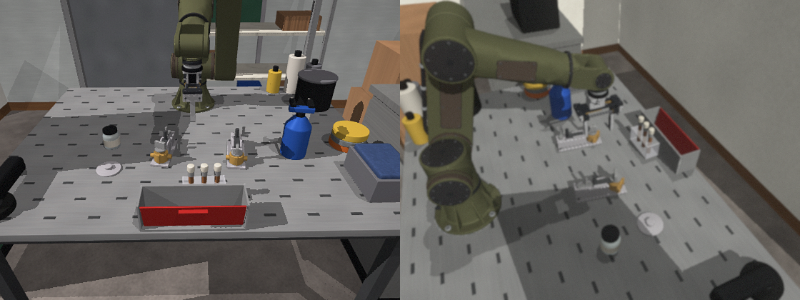

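View pics/wrist0.png

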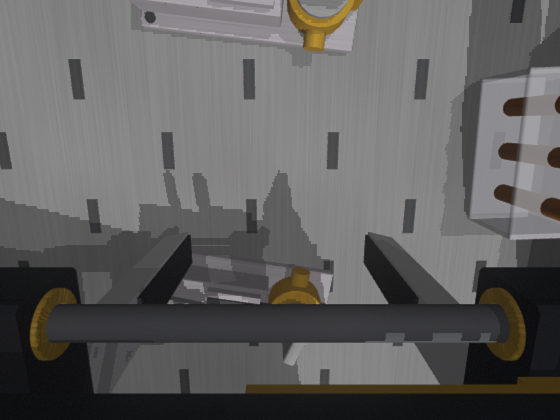

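The scene view shows the open cock (fin at about (165,140)) at y≈-0.13, with the mate at y≈+0.17. In the wrist view the open cock's key is at about (293,350), partly hidden. I'm moving the camera over it.

>>> {"api": "step_arm", "payload": {
  "plan": [
    {"dx": -0.45,"dy": -0.1},
    {"dx": -0.45,"dy": -0.1},
    {"dx": -0.45,"dy": -0.1},
    {"dx": -0.35},
    {"dx": 0}
  ]
}}

```text
$.plan[0]: bad value
```

Run:
```python
from h import *
o=telemetry.get_obs(); print(o["time_s"],o["ee_pos"],o["eef_rot"],o["force"])
p=viewer.camera("wrist"); cv2.imwrite("pics/wrist1.png",p["img"][:,:,::-1]); w=cloud(p,o); np.save("wrist1.npy",w)
print(p["tool_from_camera"],p["fx"])
for t in ["cock","cock_fin","cock_post","cock_pin","cock_housing","cock_pivot"]:
    for r in viewer.recognise(t,p)[:2]:
        l,a,b,c=map(int,r["rect"]); q=w[a:c+1,l:b+1].reshape(-1,3)
        print(t,round(r["score"],2),[l,a,b,c],np.round(np.nanmedian(q,0),3))
# tops of posts/fin
m=(abs(w[...,2]-0.1)<0.006)&(w[...,1]<0)
n,lab,st,ce=cv2.connectedComponentsWithStats(m.astype(np.uint8))
for i in range(1,n):
    if st[i,4]>25:
        q=w[lab==i]; c=q.mean(0); e,v=np.linalg.eigh(np.cov(q[:,:2].T))
        mid=(q.min(0)+q.max(0))/2
        print(st[i],np.round(c,4),np.round(mid,4),np.sqrt(e*12),v[:,1])
```

```text
1.05 [5.49983569e-01 1.02578850e-06 2.22444901e-01] [-3.14155370e+00  1.79256251e-05  1.57079030e+00] [-0.20334619  0.85243344 -0.26376858]
[[ 6.17336972e-04 -9.72855589e-01 -2.31412234e-01  6.65693349e-02]
 [ 9.99999435e-01  8.00738510e-04 -6.98607450e-04  6.54833591e-04]
 [ 8.64944849e-04 -2.31411672e-01  9.72855534e-01 -1.62417559e-01]
 [ 0.00000000e+00  0.00000000e+00  0.00000000e+00  1.00000000e+00]] 348.53423150046535
cock_fin 0.67 [282, 343, 304, 365] [ 0.565 -0.148  0.099]
cock_post 0.61 [204, 294, 247, 304] [ 0.5   -0.108  0.06 ]
cock_pin 0.59 [205, 297, 247, 302] [ 0.498 -0.11   0.06 ]
cock_pin 0.58 [171, 298, 203, 303] [ 0.457 -0.113  0.056]
cock_housing 0.6 [168, 247, 329, 367] [ 0.537 -0.092  0.049]
cock_housing 0.6 [280, 304, 304, 363] [0.555 0.024 0.319]
cock_pivot 0.62 [167, 250, 334, 364] [ 0.538 -0.092  0.05 ]
[553 203   7  18  81] [ 0.7888 -0.0077  0.0967] [ 0.7895 -0.0075  0.0972] [0.00348728 0.01274699] [-0.07114423  0.99746604]
[283 343  22  23 317] [ 0.5646 -0.1429  0.0997] [ 0.5655 -0.1439  0.0978] [0.01228868 0.02465697] [0.46904366 0.88317498]
```

View pics/wrist1.png

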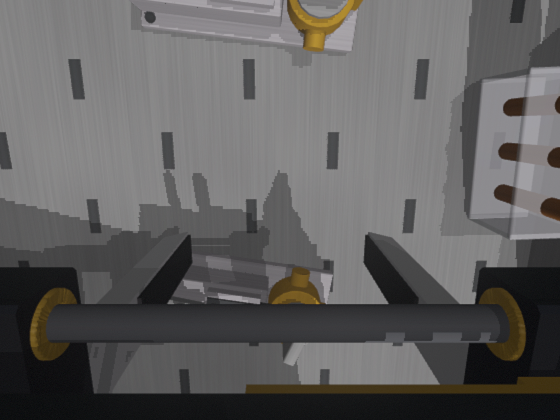

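The view hasn't changed: the move was refused, so rows need every field filled in. Retrying with full rows.

>>> {"api": "step_arm", "payload": {
  "plan": [
    {"dx": -0.45,"dy": -0.1,"dz": 0,"rx": 0,"ry": 0,"rz": 0,"claw": 0},
    {"dx": -0.45,"dy": -0.1,"dz": 0,"rx": 0,"ry": 0,"rz": 0,"claw": 0},
    {"dx": -0.45,"dy": -0.1,"dz": 0,"rx": 0,"ry": 0,"rz": 0,"claw": 0},
    {"dx": -0.35,"dy": 0,"dz": 0,"rx": 0,"ry": 0,"rz": 0,"claw": 0},
    {"dx": 0,"dy": 0,"dz": 0,"rx": 0,"ry": 0,"rz": 0,"claw": 0},
    {"dx": 0,"dy": 0,"dz": 0,"rx": 0,"ry": 0,"rz": 0,"claw": 0}
  ]
}}

```text
time_s: 2.0
ee_pos: [0.5199, -0.1704, 0.2223]
eef_rot: [-3.141, -0.0, 1.569]
force: [0.5, 1.2, -0.7]
grip_width: 0.0939
grip_force: 0.0
```

```bash
cat > look.py <<'E'
from h import *
import sys
o=telemetry.get_obs(); print(o["time_s"],o["ee_pos"],o["eef_rot"],o["force"],o["joint_vel"].round(3))
p=viewer.camera("wrist"); cv2.imwrite(f"pics/{sys.argv[1]}.png",p["img"][:,:,::-1]); w=cloud(p,o); np.save(f"{sys.argv[1]}.npy",w)
z0,z1=map(float,sys.argv[2:4])
m=(w[...,2]>z0)&(w[...,2]<z1)&(w[...,1]<0)
n,lab,st,ce=cv2.connectedComponentsWithStats(m.astype(np.uint8))
for i in range(1,n):
    if st[i,4]>25:
        q=w[lab==i]; c=q.mean(0); r=cv2.minAreaRect((q[:,:2]*1000).astype(np.float32))
        print(st[i],np.round(c,4),np.round(r[0],1),np.round(r[1],1),round(r[2],1))
E
python3 look.py wrist2 0.094 0.106
```

```text
2.0 [ 0.519853   -0.17036485  0.22229785] [-3.14137631e+00 -2.78810660e-04  1.56935632e+00] [ 0.5056894   1.17687521 -0.71658376] [ 0.035 -0.006  0.007  0.003  0.002  0.006]
[184 133  16  15 180] [ 0.451  -0.1176  0.0997] [ 450.5 -117.6] [11.1 11.3] 65.3
[319 133  37  56 867] [ 0.5687 -0.1337  0.0997] [ 569.1 -134.4] [45.8 12.3] 66.0
[223 135  20  20 304] [ 0.4843 -0.1208  0.0999] [ 484.2 -120.9] [15.  15.4] 14.1
```

View pics/wrist2.png

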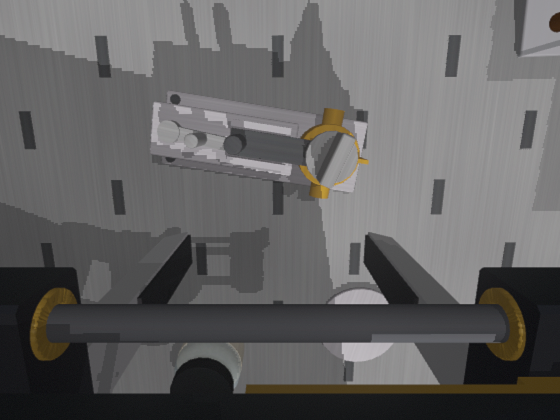

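The cock is clear: pin top (192,140), post top (233,145), fin centre (337,160). Its yaw is about -8.6°, and the key is turned about 0.27 rad. Next I close the jaws, line them up with the cock and come down on the -y side of the pin.

>>> {"api": "step_arm", "payload": {
  "plan": [
    {"dx": 0,"dy": 0,"dz": 0,"rx": 0,"ry": 0,"rz": 0.048,"claw": 1},
    {"dx": 0,"dy": 0,"dz": 0,"rx": 0,"ry": 0,"rz": 0.047,"claw": 1},
    {"dx": 0.13,"dy": -0.35,"dz": 0,"rx": 0,"ry": 0,"rz": 0,"claw": 1},
    {"dx": 0,"dy": -0.42,"dz": 0,"rx": 0,"ry": 0,"rz": 0,"claw": 1},
    {"dx": 0,"dy": 0,"dz": 0.4,"rx": 0,"ry": 0,"rz": 0,"claw": 1},
    {"dx": 0,"dy": 0,"dz": 0.4,"rx": 0,"ry": 0,"rz": 0,"claw": 1},
    {"dx": 0,"dy": 0,"dz": 0.35,"rx": 0,"ry": 0,"rz": 0,"claw": 1},
    {"dx": 0,"dy": 0,"dz": 0.15,"rx": 0,"ry": 0,"rz": 0,"claw": 1},
    {"dx": 0,"dy": 0,"dz": 0,"rx": 0,"ry": 0,"rz": 0,"claw": 1}
  ],
  "grip_force": 20
}}

```text
time_s: 2.95
ee_pos: [0.445, -0.1443, 0.0907]
eef_rot: [-3.138, -0.001, 1.423]
force: [0.3, 0.1, 0.8]
grip_width: 0.0257
grip_force: 0.0
```

```bash
cat > pos.py <<'E'
from h import *
o=telemetry.get_obs()
a=np.radians(-8.6); u=np.array([np.cos(a),np.sin(a)]); n=np.array([-u[1],u[0]])
d=o["ee_pos"][:2]-np.array([0.569,-0.1342]); f=o["force"]
print("t",o["time_s"],"cock xy mm",1000*(d@u)+45,1000*(d@n),"tips z",1000*(o["ee_pos"][2]-.017),"rot",np.degrees(o["eef_rot"]),"F",f[:2]@u,f[:2]@n,f[2],"M",o["moment"],o["grip_width"],o["qpos"].round(2))
E
python3 pos.py
```

```text
t 2.95 cock xy mm -76.11464901421546 -28.496865488214848 tips z 73.7272004771008 rot [-1.79797873e+02 -5.54945502e-02  8.15403841e+01] F 0.28322073668718 0.09817836130802113 0.7615626009897816 M [-0.0291176   0.01467113  0.0255399 ] 0.02567321021228913 [-0.39  0.28  1.88  0.    0.98 -0.24]
```

>>> {"api": "step_arm", "payload": {
  "plan": [
    {"dx": 0,"dy": 0,"dz": 0,"rx": 0,"ry": 0,"rz": 0,"claw": 1},
    {"dx": 0,"dy": 0,"dz": 0,"rx": 0,"ry": 0,"rz": 0,"claw": 1},
    {"dx": 0,"dy": 0,"dz": 0,"rx": 0,"ry": 0,"rz": 0,"claw": 1},
    {"dx": 0.1,"dy": 0,"dz": 0,"rx": 0,"ry": 0,"rz": 0,"claw": 1},
    {"dx": 0.08,"dy": 0,"dz": 0,"rx": 0,"ry": 0,"rz": 0,"claw": 1},
    {"dx": 0.08,"dy": -0.02,"dz": 0,"rx": 0,"ry": 0,"rz": 0,"claw": 1},
    {"dx": 0.08,"dy": -0.03,"dz": 0,"rx": 0,"ry": 0,"rz": 0,"claw": 1},
    {"dx": 0.06,"dy": -0.04,"dz": 0,"rx": 0,"ry": 0,"rz": 0,"claw": 1},
    {"dx": 0.03,"dy": -0.02,"dz": 0,"rx": 0,"ry": 0,"rz": 0,"claw": 1},
    {"dx": 0,"dy": 0,"dz": 0,"rx": 0,"ry": 0,"rz": 0,"claw": 1}
  ]
}}

```text
time_s: 3.95
ee_pos: [0.4403, -0.1016, 0.0925]
eef_rot: [-3.14, 0.002, 1.423]
force: [-7.4, -9.2, 3.5]
grip_width: 0.0009
grip_force: 5.4
```

```bash
python3 pos.py
```

```text
t 3.95 cock xy mm -87.08553984391895 13.034721147121019 tips z 75.53815359732373 rot [-1.79896205e+02  1.19680515e-01  8.15218409e+01] F -5.990703490417449 -10.201399626411556 3.5141822720371203 M [-1.69806338  1.53887241  0.08501984] 0.0008974853758620764 [-0.31  0.25  1.92 -0.    0.97 -0.16]
```

>>> {"api": "step_arm", "payload": {
  "plan": [
    {"dx": -0.15,"dy": 0,"dz": 0,"rx": 0,"ry": 0,"rz": 0,"claw": 1},
    {"dx": 0,"dy": 0,"dz": -0.3,"rx": 0,"ry": 0,"rz": 0,"claw": 1},
    {"dx": 0,"dy": 0,"dz": -0.15,"rx": 0,"ry": 0,"rz": 0,"claw": 1},
    {"dx": 0.02,"dy": 0.35,"dz": 0,"rx": 0,"ry": 0,"rz": 0,"claw": 1},
    {"dx": 0,"dy": 0.38,"dz": 0,"rx": 0,"ry": 0,"rz": 0,"claw": 1},
    {"dx": 0,"dy": 0,"dz": 0,"rx": 0,"ry": 0,"rz": 0,"claw": 1},
    {"dx": 0,"dy": 0,"dz": 0,"rx": 0,"ry": 0,"rz": 0,"claw": 1}
  ]
}}

```text
time_s: 4.65
ee_pos: [0.5113, -0.1245, 0.1369]
eef_rot: [-3.14, -0.0, 1.422]
force: [-1.1, -0.2, -0.6]
grip_width: 0.0004
grip_force: 0.0
```

```bash
python3 pos.py; python3 look.py wrist3 0.094 0.106
```

```text
t 4.65 cock xy mm -13.457142159002615 0.9839028662276006 tips z 119.88196613632897 rot [-1.79924797e+02 -1.70918869e-02  8.14913632e+01] F -1.0167440616773236 -0.34535758590030796 -0.55918371354544 M [-0.0591915   0.03069958 -0.0327515 ] 0.00044025528688805413 [-0.31  0.34  1.68  0.    1.12 -0.16]
4.65 [ 0.51134726 -0.12448575  0.13688197] [-3.14028011e+00 -2.98309701e-04  1.42229260e+00] [-1.05695534 -0.18943534 -0.55918371] [-0.007 -0.029  0.031 -0.002 -0.    -0.004]
[133 181  23  21 363] [ 0.4389 -0.0859  0.0995] [438.  -86.1] [11.3 11.8] 71.3
[ 352  199   43   68 1494] [ 0.5691 -0.1314  0.0995] [ 569.2 -133.6] [44.7 12.4] 65.9
[219 222  26  28 542] [ 0.4846 -0.12    0.0997] [ 484.1 -120.7] [15.3 14.9] 34.0
```

Catch now at about 1.12 rad, as planned. Next, come down and push the bolt back.

>>> {"api": "step_arm", "payload": {
  "plan": [
    {"dx": 0,"dy": 0,"dz": 0.3,"rx": 0,"ry": 0,"rz": 0,"claw": 1},
    {"dx": 0,"dy": 0,"dz": 0.15,"rx": 0,"ry": 0,"rz": 0,"claw": 1},
    {"dx": 0,"dy": 0,"dz": 0,"rx": 0,"ry": 0,"rz": 0,"claw": 1},
    {"dx": 0,"dy": -0.08,"dz": 0,"rx": 0,"ry": 0,"rz": 0,"claw": 1},
    {"dx": 0,"dy": -0.08,"dz": 0,"rx": 0,"ry": 0,"rz": 0,"claw": 1},
    {"dx": 0,"dy": -0.08,"dz": 0,"rx": 0,"ry": 0,"rz": 0,"claw": 1},
    {"dx": 0,"dy": -0.08,"dz": 0,"rx": 0,"ry": 0,"rz": 0,"claw": 1},
    {"dx": 0,"dy": -0.07,"dz": 0,"rx": 0,"ry": 0,"rz": 0,"claw": 1},
    {"dx": 0,"dy": 0,"dz": 0,"rx": 0,"ry": 0,"rz": 0,"claw": 1}
  ]
}}

```text
time_s: 5.6
ee_pos: [0.4722, -0.1194, 0.0927]
eef_rot: [-3.141, 0.0, 1.421]
force: [-0.1, 0.2, 0.2]
grip_width: 0.0002
grip_force: 0.0
```

```bash
python3 pos.py
```

```text
t 5.6 cock xy mm -52.95401981861852 0.1733480917413052 tips z 75.73278009122672 rot [-1.79991762e+02  6.78005463e-03  8.14450746e+01] F -0.09783949549107862 0.14668419136727248 0.24765603680725712 M [-0.01742256  0.00675605  0.03517314] 0.00022706562435992613 [-0.32  0.32  1.83 -0.    1.   -0.17]
```

>>> {"api": "step_arm", "payload": {
  "plan": [
    {"dx": 0,"dy": 0.05,"dz": 0,"rx": 0,"ry": 0,"rz": 0,"claw": 1},
    {"dx": 0,"dy": 0,"dz": -0.3,"rx": 0,"ry": 0,"rz": 0,"claw": 0.5},
    {"dx": 0,"dy": 0,"dz": -0.2,"rx": 0,"ry": 0,"rz": 0,"claw": 0.5},
    {"dx": 0,"dy": 0.4,"dz": 0,"rx": 0,"ry": 0,"rz": 0,"claw": 0.5},
    {"dx": 0,"dy": 0.3,"dz": 0,"rx": 0,"ry": 0,"rz": 0,"claw": 0.5},
    {"dx": 0,"dy": 0.23,"dz": 0,"rx": 0,"ry": 0,"rz": 0,"claw": 0.5},
    {"dx": 0,"dy": 0,"dz": 0,"rx": 0,"ry": 0,"rz": 0.086,"claw": 0.5},
    {"dx": 0,"dy": 0,"dz": 0,"rx": 0,"ry": 0,"rz": 0.086,"claw": 0.5},
    {"dx": 0,"dy": 0,"dz": 0,"rx": 0,"ry": 0,"rz": 0,"claw": 0.5},
    {"dx": 0,"dy": 0,"dz": 0,"rx": 0,"ry": 0,"rz": 0,"claw": 0.5}
  ]
}}

```text
time_s: 6.6
ee_pos: [0.5699, -0.134, 0.1422]
eef_rot: [-3.141, 0.0, 1.155]
force: [0.3, 1.0, 0.2]
grip_width: 0.0468
grip_force: 0.0
```

```bash
python3 pos.py; python3 look.py wrist4 0.094 0.106
```

```text
t 6.6 cock xy mm 45.90539022559013 0.29112346390668503 tips z 125.16405333120979 rot [-1.79962680e+02  7.81641367e-03  6.62000612e+01] F 0.1205787743980934 1.0011975006523084 0.1989352286364987 M [-0.01989345  0.04680571 -0.03691657] 0.046813060807463995 [-0.29  0.45  1.51 -0.    1.18  0.12]
6.6 [ 0.56993874 -0.13404754  0.14216405] [-3.14094130e+00  1.36422154e-04  1.15540903e+00] [0.26893744 0.97190963 0.19893523] [ 0.    -0.006  0.004  0.001 -0.001 -0.005]
[ 266  197   20   72 1370] [ 0.5699 -0.133   0.0999] [ 569.3 -133.9] [45.4 11.7] 66.5
[ 43 237  24  20 357] [ 0.4394 -0.0861  0.0991] [438.2 -86.2] [11.4 11.8] 67.5
```

View pics/wrist4.png

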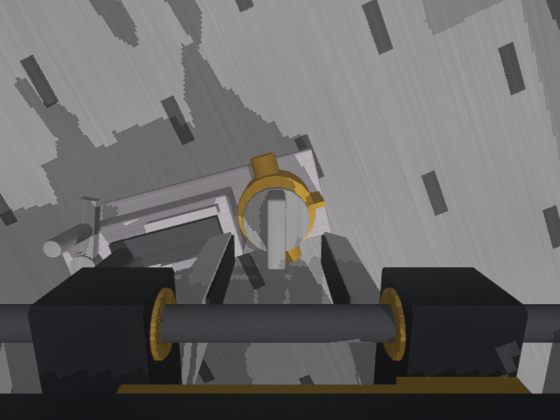

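Catch is aside and the bolt is back (post at about (110,258)). The jaws sit astride the fin, which is at (277,230). Coming down onto the head.

>>> {"api": "step_arm", "payload": {
  "plan": [
    {"dx": 0,"dy": 0,"dz": 0.25,"rx": 0,"ry": 0,"rz": 0,"claw": 0.5},
    {"dx": 0,"dy": 0,"dz": 0.2,"rx": 0,"ry": 0,"rz": 0,"claw": 0.5},
    {"dx": 0,"dy": 0,"dz": 0.09,"rx": 0,"ry": 0,"rz": 0,"claw": 0.7},
    {"dx": 0,"dy": 0,"dz": 0,"rx": 0,"ry": 0,"rz": 0,"claw": 1},
    {"dx": 0,"dy": 0,"dz": 0,"rx": 0,"ry": 0,"rz": 0,"claw": 1},
    {"dx": 0,"dy": 0,"dz": 0,"rx": 0,"ry": 0,"rz": 0,"claw": 1},
    {"dx": 0,"dy": 0,"dz": 0,"rx": 0,"ry": 0,"rz": 0,"claw": 1},
    {"dx": 0,"dy": 0,"dz": 0,"rx": 0,"ry": 0,"rz": 0,"claw": 1}
  ],
  "grip_force": 20
}}

```text
time_s: 7.45
ee_pos: [0.5693, -0.1336, 0.089]
eef_rot: [-3.14, -0.0, 1.152]
force: [-7.9, 2.6, 5.3]
grip_width: 0.0118
grip_force: 20.0
```

```bash
python3 pos.py
```

```text
t 7.45 cock xy mm 45.19253337148 0.5900191589067019 tips z 72.02272398468918 rot [-1.79900166e+02 -6.11363998e-04  6.59900058e+01] F -8.224972084230753 1.3778285731844775 5.251959182516747 M [ 0.67888347  1.53213738 -0.02674849] 0.01183313166000306 [-0.29  0.52  1.55  0.    1.08  0.13]
```

>>> {"api": "step_arm", "payload": {
  "plan": [
    {"dx": 0,"dy": -0.006,"dz": 0.03,"rx": 0,"ry": 0,"rz": 0,"claw": 1},
    {"dx": 0,"dy": 0,"dz": 0.03,"rx": 0,"ry": 0,"rz": 0,"claw": 1},
    {"dx": 0,"dy": 0,"dz": 0.03,"rx": 0,"ry": 0,"rz": 0,"claw": 1},
    {"dx": 0,"dy": 0,"dz": 0.03,"rx": 0,"ry": 0,"rz": 0,"claw": 1},
    {"dx": 0,"dy": 0,"dz": 0.03,"rx": 0,"ry": 0,"rz": 0,"claw": 1},
    {"dx": 0,"dy": 0,"dz": 0,"rx": 0,"ry": 0,"rz": 0,"claw": 1}
  ],
  "grip_force": 40
}}

```text
time_s: 8.05
ee_pos: [0.5695, -0.1337, 0.0772]
eef_rot: [3.141, -0.0, 1.152]
force: [-18.3, 5.3, 36.7]
grip_width: 0.0115
grip_force: 40.1
```

```bash
python3 pos.py
```

```text
t 8.05 cock xy mm 45.37392057520094 0.6056054558999402 tips z 60.202760271289 rot [ 1.79953342e+02 -8.39359059e-03  6.59943929e+01] F -18.924231001782147 2.54677514269531 36.73840239717157 M [ 1.32217946  3.98438377 -0.03833289] 0.01153484674427303 [-0.29  0.53  1.56  0.    1.05  0.13]
```

>>> {"api": "step_arm", "payload": {
  "plan": [
    {"dx": 0.003,"dy": -0.015,"dz": -0.005,"rx": 0,"ry": 0,"rz": 0,"claw": 1},
    {"dx": 0,"dy": 0,"dz": 0,"rx": 0,"ry": 0,"rz": 0,"claw": 1}
  ]
}}

```text
time_s: 8.25
ee_pos: [0.5691, -0.1335, 0.0773]
eef_rot: [3.137, 0.0, 1.152]
force: [-7.2, -0.9, 24.2]
grip_width: 0.0117
grip_force: 40.0
```

```bash
python3 pos.py; python3 look.py wrist5 0.08 0.094
```

```text
t 8.25 cock xy mm 45.02007127472362 0.7249151373443927 tips z 60.333125216717924 rot [1.79758654e+02 1.66064478e-03 6.59869298e+01] F -6.999309479546853 -1.9584408937443387 24.198982159597534 M [0.01611745 1.80483182 0.02360899] 0.01167159348538737 [-0.29  0.53  1.56 -0.    1.05  0.13]
8.25 [ 0.56912825 -0.13348624  0.07733313] [3.13738038e+00 2.89837192e-05 1.15168919e+00] [-7.21346804 -0.88977678 24.19898216] [-0.002  0.002 -0.003  0.004  0.005 -0.002]
[ 238  219   80   85 2714] [ 0.5716 -0.1292  0.0877] [ 570.  -131.8] [36.6 35.9] 22.0
[  0 273   8  21 116] [ 0.4428 -0.088   0.0821] [442.4 -88.4] [10.   3.8] 64.4
```

>>> {"api": "step_arm", "payload": {
  "plan": [
    {"dx": -0.003,"dy": -0.005,"dz": 0,"rx": 0,"ry": 0,"rz": 0.03,"claw": 1},
    {"dx": 0,"dy": 0,"dz": 0,"rx": 0,"ry": 0,"rz": 0.06,"claw": 1},
    {"dx": 0,"dy": 0,"dz": 0,"rx": 0,"ry": 0,"rz": 0.06,"claw": 1},
    {"dx": 0,"dy": 0,"dz": 0,"rx": 0,"ry": 0,"rz": 0.06,"claw": 1},
    {"dx": 0,"dy": 0,"dz": 0,"rx": 0,"ry": 0,"rz": 0.06,"claw": 1},
    {"dx": 0,"dy": 0,"dz": 0,"rx": 0,"ry": 0,"rz": 0.06,"claw": 1},
    {"dx": 0,"dy": 0,"dz": 0,"rx": 0,"ry": 0,"rz": 0.06,"claw": 1},
    {"dx": 0,"dy": 0,"dz": 0,"rx": 0,"ry": 0,"rz": 0.01,"claw": 1},
    {"dx": 0,"dy": 0,"dz": 0,"rx": 0,"ry": 0,"rz": 0,"claw": 1}
  ]
}}

```text
time_s: 9.2
ee_pos: [0.5693, -0.1338, 0.0773]
eef_rot: [3.137, -0.004, 0.523]
force: [-2.7, -0.8, 20.5]
grip_width: 0.0119
grip_force: 40.0
```

```bash
python3 pos.py
```

```text
t 9.2 cock xy mm 45.22140457738457 0.45740280938049893 tips z 60.34518747180516 rot [179.73050722  -0.21866915  29.9401486 ] F -2.51962172777753 -1.152369623368974 20.544425760127503 M [-0.29978337  0.62570963 -0.05620111] 0.01187862509531441 [-0.29  0.53  1.56 -0.    1.05  0.76]
```

>>> {"api": "step_arm", "payload": {
  "plan": [
    {"dx": 0,"dy": 0,"dz": 0.002,"rx": 0,"ry": 0,"rz": 0.06,"claw": 1},
    {"dx": 0,"dy": 0,"dz": 0,"rx": 0,"ry": 0,"rz": 0.06,"claw": 1},
    {"dx": 0,"dy": 0,"dz": 0,"rx": 0,"ry": 0,"rz": 0.06,"claw": 1},
    {"dx": 0,"dy": 0,"dz": 0,"rx": 0,"ry": 0,"rz": 0.06,"claw": 1},
    {"dx": 0,"dy": 0,"dz": 0,"rx": 0,"ry": 0,"rz": 0.06,"claw": 1},
    {"dx": 0,"dy": 0,"dz": 0,"rx": 0,"ry": 0,"rz": 0.06,"claw": 1},
    {"dx": 0,"dy": 0,"dz": 0,"rx": 0,"ry": 0,"rz": 0.05,"claw": 1},
    {"dx": 0,"dy": 0,"dz": 0,"rx": 0,"ry": 0,"rz": 0.018,"claw": 1},
    {"dx": 0,"dy": 0,"dz": 0,"rx": 0,"ry": 0,"rz": 0,"claw": 1},
    {"dx": 0,"dy": 0,"dz": 0,"rx": 0,"ry": 0,"rz": 0,"claw": 1}
  ]
}}

```text
time_s: 10.2
ee_pos: [0.5694, -0.1342, 0.0773]
eef_rot: [3.14, -0.006, -0.149]
force: [-3.3, -4.6, 21.7]
grip_width: 0.0119
grip_force: 40.0
```

```bash
python3 pos.py
```

```text
t 10.2 cock xy mm 45.37926277725257 0.007878144782992749 tips z 60.347932019803096 rot [179.88434593  -0.36574809  -8.5432562 ] F -2.5360196694795234 -5.031406672294798 21.737960239164273 M [-0.78219753  0.7435889   0.01349405] 0.011864872404356405 [-0.29  0.53  1.56 -0.    1.05  1.43]
```

>>> {"api": "step_arm", "payload": {
  "plan": [
    {"dx": 0,"dy": 0,"dz": -0.02,"rx": 0,"ry": 0,"rz": 0,"claw": 1},
    {"dx": 0,"dy": 0,"dz": 0,"rx": 0,"ry": 0,"rz": 0,"claw": 0.6},
    {"dx": 0,"dy": 0,"dz": 0,"rx": 0,"ry": 0,"rz": 0,"claw": 0.5},
    {"dx": 0,"dy": 0,"dz": 0,"rx": 0,"ry": 0,"rz": 0,"claw": 0.5},
    {"dx": 0,"dy": 0,"dz": 0,"rx": 0,"ry": 0,"rz": 0,"claw": 0.5},
    {"dx": 0,"dy": 0,"dz": -0.4,"rx": 0,"ry": 0,"rz": 0,"claw": 0.5},
    {"dx": 0,"dy": 0,"dz": -0.5,"rx": 0,"ry": 0,"rz": 0,"claw": 0.5},
    {"dx": -0.35,"dy": 0,"dz": -0.3,"rx": 0,"ry": 0,"rz": 0,"claw": 0.5},
    {"dx": -0.35,"dy": 0,"dz": 0,"rx": 0,"ry": 0,"rz": 0,"claw": 0.5},
    {"dx": 0,"dy": 0,"dz": 0,"rx": 0,"ry": 0,"rz": 0,"claw": 0.5}
  ]
}}

```text
time_s: 11.2
ee_pos: [0.4958, -0.122, 0.1965]
eef_rot: [3.142, -0.0, -0.149]
force: [0.3, -0.4, 0.8]
grip_width: 0.0471
grip_force: 0.0
```

```bash
python3 pos.py; python3 look.py wrist6 0.082 0.106
python3 - <<'E'
import numpy as np, cv2
w=np.load("wrist6.npy"); z=w[...,2]
m=(z>.075)&(z<.095)&(np.hypot(w[...,0]-.569,w[...,1]+.1342)<.03)
q=w[m]; r=cv2.minAreaRect((q[:,:2]*1000).astype(np.float32)); print("fin",q.mean(0),r)
E
```

```text
t 11.2 cock xy mm -29.16867757051311 1.101191293862611 tips z 179.53554330638178 rot [ 1.79996980e+02 -1.84367761e-02 -8.55599646e+00] F 0.3072123956338413 -0.3190148766257923 0.7960744916834888 M [0.06136755 0.14394065 0.0213064 ] 0.047068533965744765 [-0.31  0.24  1.66  0.    1.24  1.41]
11.2 [ 0.49582991 -0.12202035  0.19653554] [ 3.14153995e+00 -3.21782446e-04 -1.49330309e-01] [ 0.25605422 -0.36136711  0.79607449] [ 0.007  0.08  -0.095  0.003  0.002  0.009]
[ 271   81   17   63 1007] [ 0.5696 -0.1347  0.0884] [ 569.3 -134.5] [12.  45.4] 82.0
[541 199  19  60 780] [ 0.4453 -0.3402  0.0881] [ 442.6 -342.4] [52.5 14.5] 2.2
[269 249  20  26 415] [ 0.4545 -0.1166  0.097 ] [ 452.6 -116.3] [15.2 15. ] 35.0
[238 272  16  22 271] [ 0.4398 -0.0872  0.0958] [438.2 -86.5] [11.1 11.5] 34.6
fin [ 0.56958838 -0.13467822  0.0883889 ] ((569.2796020507812, -134.45545959472656), (11.969369888305664, 45.385372161865234), 81.95176696777344)
```

View pics/wrist6.png

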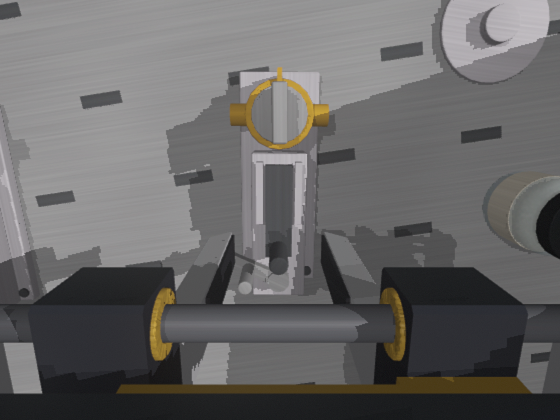

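The fin (280,112) lines up with the rib (280,73). The key is down and the jaws are clear, the bolt is back and the catch is aside.

```bash
python3 -c "
from station import hand_in
print(hand_in())"
```

```text
the job is handed in; nothing more can be done
None
```

The open cock is now shut and handed in: catch swung to about 1.12 rad, bolt back about 32 mm, key about 12 mm down and its fin within about 1° of the index rib; I only worked on that cock and touched nothing else.

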